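# Try the new roller catch on the bench cupboard

### The arm

A 7-joint arm with a two-finger parallel gripper is mounted at the origin on the work surface. World frame = base frame: x ahead of the robot, y to its left, z up, the work surface at z = 0. Lengths are in m, angles in degrees, forces in N, time in s.
With the tool pointing down it reaches from about 0.425 to 0.875 m from the base axis. Payload 4.7 kg.
Tool frame: the origin (TCP) lies at the very end of the fingers, on their centre line; the grasp point (between the pads) lies env.hold_point_z behind it (env.hold_point_z is the distance from the TCP to the grasp point, in m); z points along the fingers, y is the line along which they close (so a half turn about z gives the same grasp; the last joint's range is limited). The gripper opens to 87 mm and grips with 3 to 60 N. Pads are 19 mm wide; open, the fingers measure 117 mm over their backs; the gripper's body (75 mm by 190 mm) begins 51 mm behind the grasp point.
Start: joints at [73.688, 18.392, -4.016, 83.108, 1.295, 78.541, -3.26], TCP at [0.191, -0.621, 0.223] pointing down, gripper open.
Joint ranges: [-163.93, 163.93], [-17.29, 119.83], [-79.2, 71.16], [3.27, 140.29], [-89.18, 269.18], [5.43, 117.66], [-154.24, 154.24]. Speed limits (degrees/s): [147.25, 147.25, 180, 180, 180, 180, 180].

### API

Orientations are given as [roll, pitch, yaw] about the fixed x, y, z axes, in that order (R = Rz(yaw) Ry(pitch) Rx(roll)).
In Python, from cell import env gives the robot as it stands.
- The arm moves only by the shell command python3 -m jog 'ROWS' [FORCE]. ROWS is JSON, a list of rows, each an object with "dp": the shift along the tool's x, y, z in cm, a list of three; "twist": the turn about the tool's z in degrees; "fingers": the opening, from 0 (shut) to 1 (fully open). A call has 1 to 8 rows; each row is the pose to reach, as a shift and turn from the pose commanded when the call began, along the tool's axes at that moment; what a row does not reach only later rows make up. A row lasts 1/8 s, in which the tool goes at most 62.5 mm and 10.7 degrees, less where a joint would pass 70% of its speed; a pose out of reach is approached as far as the arm can. A call with a gripper value outside its range is refused whole. The fingers move at their own pace and stop on an object; FORCE is the grip in N (left out, the last holds). Time passes only in rows, so rows that repeat a pose let the fingers close. It gives the time, the measured TCP pose, the force, the opening and the grip force at its end, in the units of the state.
- env.get_obs(): the state, without advancing time (a new reading comes with each control period).
- env.read_camera(name): name is "scene" or "top" or "wrist"; returns a dict with "pixels" (384x512x3 uint8, blue, green, red), "depth" (384x512 float32, m along the optical axis (not along the pixel's ray), 0 where there is no reading), "fx", "fy", "cx", "cy" (pixels), "k1" (the pictures are not rectified: a ray, as slopes to the right and down, at radius r is drawn at 1 + k1 r^2 times it, then the intrinsics apply), "rvec" (rotation vector, rad) and "tvec" (3), from world to camera coordinates, as OpenCV has them. Camera axes: x right, y down, z forward; pixel columns grow to the right and rows downward; lengths in m; the calibration is good to about 2 mm. A picture is of the moment at which its call begins.
- env.sign_off(): hands the job in; it is judged then, once.
The state is a dict: "time_s": time; "qpos": joint angles; "joint_velocities": joint speeds; "effort": joint torques, N m; "tool_pos": TCP position; "tool_rot": TCP orientation; "force": force on the tool from outside, world axes, zero at the start; "wrist_torque": the same for the moment, N m; "grip_width": finger opening in m; "grasp_force": force on a finger pad.
Only numpy, scipy, OpenCV 4.12 (cv2) and the standard library are available. Lean on these libraries where they do the work, as an engineer would, in place of code of your own. Each camera call takes 0.05 s, during which the arm holds its last target. There are 200 camera calls.

### The job

A sprung roller catch has just been fitted to the little bench cupboard and wants trying with the door loaded. Stand the glue bottle upright in the rack on the inside of the open door, push the door gently, without slamming, until the catch snaps, stop pushing there rather than lean on it, and let go for a second to see that it stays shut by itself. Then pull it open again through the catch and leave it standing well open, 60 degrees or more, with the bottle still upright in its rack and the other things on the bench left alone.

Things in the scene. Friction and masses are not known exactly. Their poses are not given: they have to be found in the camera images.
- cupboard: Small open-fronted wooden cupboard standing on the bench, 150 deep (x) by 260 wide (y) by 190 high, fixed to the bench. Origin: centre of its underside. Its x axis points from the front into the cupboard (the front plane is at x = -75), y to the left as seen from the robot, z up.
- door (a joint): Angle of the cupboard's door, rad: 0 = panel flat on the cupboard's front, growing as the free (right-hand) edge swings out towards the robot, at most 1.6. The door stays where it is left (light friction). Caught shut it rests anywhere from 0 to 0.09: the strike is not adjusted yet, so where cannot be told beforehand, only felt. Closing faster than 2 rad/s is slamming.
- door_hinge (a point): Point on the upright hinge axis, at the door's left edge on the cupboard's front plane, 90 above the bench; in the cupboard's frame at x = -75, y = +126. Its axes turn with the door and equal the cupboard's when the door is at 0 (opening turns them clockwise from above). In these door axes the wooden panel fills x -16 to 0, y -256 to -2, z 4 to 184 above the bench.
- door_handle (a point): Grip point on the handle: a level round steel bar 11 thick, 100 long over its ends, along door y, its axis 45 off the outer face near the free edge and 168 above the bench (door's top edge: 184); stems join its ends to the panel. The point is the bar's middle, in door axes at x = -61, y = -198 from the hinge. Pinch or hook it from above, a finger each side. Axes: the door's.
- rack (a point): Centre of the inner floor of the open-topped wooden rack on the door's inner face: inside 56 (door x) by 62 (door y), walls 4 thick and 26 high above this floor. The floor is 70 above the bench, in door axes at x = +45, y = -125 from the hinge axis. Axes as the door's; the rack turns with it.
- latch (a point): Point on the door's inner face near the free edge where the strike sits (door x 0, y -222, z 45). Closing slowly, the push at the handle is 1 to 3 N (push-off pin) for the last 35 mm, climbs within 4 mm to 8 to 16 N, fades, and 8 mm on turns to a pull: roller over, door drawn or jumping the last 2 to 4 mm onto the stop. Short of that the pin thrusts it open again. Pulling out takes 4 to 9 N.
- stop: Small rubber stop inside the cupboard that the strike comes to rest on, in the cupboard's frame at x = -61, y = -96, z = 78. It is stiff: after the snap the door gives less than 1 mm. The catch itself presses the door on it with about 6 N; leaning on the shut door with more than some 5 N at the handle on top of that is forcing it.
- bottle: Glue bottle, plain white plastic, round, 42 in diameter, straight sides up to 80 high, then a narrow nozzle up to 102; 0.15 kg or so, standing on the bench to the right of the cupboard. Origin: centre of its underside, z along its axis. When it stands in the rack on the shut door its tip clears the cupboard's ceiling by 6.
- tin: Squat closed tin, 60 in diameter and 75 high, standing right of the cupboard. Origin: centre of its underside. Leave it alone.
- screwdriver: Screwdriver lying on the bench to the left of the cupboard. Leave it alone.
- clamp: Small wooden clamp jaw, 110 by 26 by 48 high, lying on the bench left of the cupboard. Origin: centre of its underside. Leave it alone.
Mind the look-alikes: they are no part of the job. What is shaped like the bottle but black is not meant.

How it is judged:
By the outcome, as a careful person would: the job done as asked, in the order asked, and still so for the second after the job is handed in, with the robot touching nothing.
It also fails if it takes over 64 s, if anything falls off the work surface, if the arm or the gripper's body presses on something with over 40 N, if the wrist force passes 120 N, or if a joint passes its speed limit or range.

## Working session

There is one attempt and no reset: what is moved stays moved. The work goes in short steps, Python scripts to look and compute and a shell command to move; the robot and the scene stay as the last step left them, time stands still between calls to the robot, and variables do not carry over. Pictures are saved under pics/ and viewed, at most 10 in all, crops included, and the job is handed in when it is done.

```bash
ls; mkdir -p pics
cat > h.py <<'E'
import numpy as np, cv2
from cell import env
from scipy.spatial.transform import Rotation as R
def cam(n):
    c=env.read_camera(n); c['R']=cv2.Rodrigues(np.array(c['rvec'],float))[0]; c['t']=np.array(c['tvec'],float).ravel(); return c
def ray(c,u,v):
    xd=(u-c['cx'])/c['fx']; yd=(v-c['cy'])/c['fy']; x,y=xd,yd
    for _ in range(20):
        s=1+c['k1']*(x*x+y*y); x,y=xd/s,yd/s
    return np.array([x,y,1.0])
def plane(c,u,v,z):
    d=c['R'].T@ray(c,u,v); o=-c['R'].T@c['t']; return o+d*(z-o[2])/d[2]
def pt(c,u,v):
    return c['R'].T@(ray(c,u,v)*c['depth'][int(round(v)),int(round(u))]-c['t'])
def cloud(c):
    H,W=c['depth'].shape; u,v=np.meshgrid(np.arange(W),np.arange(H)); 
    xd=(u-c['cx'])/c['fx']; yd=(v-c['cy'])/c['fy']; x,y=xd,yd
    for _ in range(20):
        s=1+c['k1']*(x*x+y*y); x,y=xd/s,yd/s
    P=np.stack([x,y,np.ones_like(x)],-1)*c['depth'][...,None]
    return (P-c['t'])@c['R']
E
python3 - <<'E'
from h import *
o=env.get_obs(); print({k:np.round(v,3) for k,v in o.items()}, env.hold_point_z)
for n in('scene','top'):
    c=cam(n); cv2.imwrite(f'pics/{n}0.png',c['pixels']); print(n,np.round(-c['R'].T@c['t'],3),c['k1'],c['fx'])
    np.savez(f'{n}0.npz',**c)
E
```

```text
pics
{'time_s': np.float64(0.0), 'qpos': array([73.69 , 18.438, -4.015, 83.176,  1.294, 78.542, -3.261]), 'joint_velocities': array([-0.088, -0.004,  0.061, -0.053,  0.014,  0.03 , -0.021]), 'effort': array([ 1.0000e-03, -4.9129e+01, -4.0400e-01, -3.1253e+01, -6.4000e-02,
        4.4000e-02,  0.0000e+00]), 'tool_pos': array([ 0.191, -0.621,  0.221]), 'tool_rot': array([-1.7989e+02,  5.0000e-03,  1.7119e+01]), 'force': array([-0.032, -0.38 , -0.808]), 'wrist_torque': array([-0.015, -0.011, -0.031]), 'grasp_force': np.float64(0.0), 'grip_width': np.float64(0.087)} 0.0187
scene [ 1.27  -0.418  1.278] -0.08088115940170132 449.5033012569584
top [4.810e-01 1.000e-03 1.023e+00] -0.08767118789301549 362.342348020162
```

View pics/scene0.png

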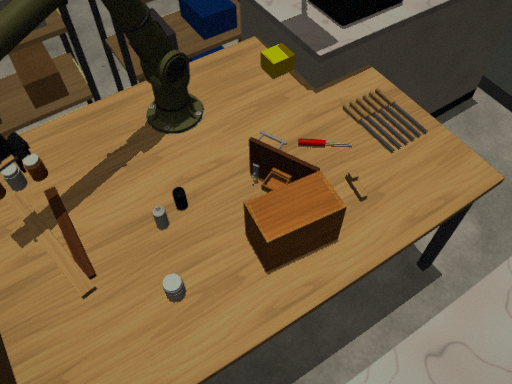

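View pics/top0.png

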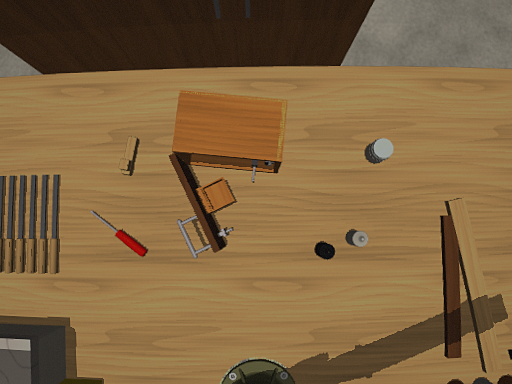

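The top view shows the cupboard at about (230,130), the open door from (172,155) to (222,248), the rack at (216,195) and the handle bar from (180,218) to (197,255). There are two bottle candidates: a white/grey one at (358,238) and a black one at (325,250). The tin is at (380,150). I'll check the candidates in a crop and measure.

Run:
```python
from h import *
T=dict(np.load('top0.npz')); S=dict(np.load('scene0.npz'))
a=cv2.resize(T['pixels'][120:270,290:400],None,fx=3.5,fy=3.5,interpolation=cv2.INTER_CUBIC)
b=cv2.resize(S['pixels'][165:315,130:240],None,fx=3.5,fy=3.5,interpolation=cv2.INTER_CUBIC)
cv2.imwrite('pics/crop1.png',np.hstack([a,b]))
P=cloud(T)
def blob(m,name):
    q=P[m]; print(name,m.sum(),'mean',q.mean(0).round(4),'min',np.percentile(q,2,axis=0).round(4),'max',np.percentile(q,98,axis=0).round(4))
u,v=np.meshgrid(np.arange(512),np.arange(384))
for n,(a0,a1,b0,b1) in dict(white=(340,375,222,255),black=(308,340,235,265),tin=(360,400,130,170)).items():
    box=(u>=a0)&(u<a1)&(v>=b0)&(v<b1)&(T['depth']>0)&(P[...,2]>.01); blob(box,n)
    z=P[...,2][box].max(); blob(box&(P[...,2]>.06)&(P[...,2]<.09),n+' shoulder')
# cupboard top
m=(abs(P[...,2]-.19)<.004)&(u>160)&(u<300)&(v>80)&(v<180)
c,_=cv2.findContours(m.astype(np.uint8),cv2.RETR_EXTERNAL,cv2.CHAIN_APPROX_NONE); c=max(c,key=cv2.contourArea)
pl=np.array([plane(T,*p[0],.19)[:2] for p in c]).astype(np.float32)
print('cupboard rect',cv2.minAreaRect(pl), cv2.boxPoints(cv2.minAreaRect(pl)).round(4).tolist())
# door top
m=(abs(P[...,2]-.184)<.004)&(u>165)&(u<235)&(v>158)&(v<255)
c,_=cv2.findContours(m.astype(np.uint8),cv2.RETR_EXTERNAL,cv2.CHAIN_APPROX_NONE); 
for k in c:
  if len(k)>15:
    pl=np.array([plane(T,*p[0],.184)[:2] for p in k]).astype(np.float32); r=cv2.minAreaRect(pl); print('door',len(k),r,cv2.boxPoints(r).round(4).tolist())
# handle
m=(abs(P[...,2]-.172)<.007)&(u>172)&(u<212)&(v>208)&(v<262); blob(m,'handle'); 
m=(P[...,2]>.085)&(P[...,2]<.102)&(u>190)&(u<240)&(v>170)&(v<215); blob(m,'rack rim')
```

```text
white 271 mean [ 0.4425 -0.2631  0.0718] min [ 0.4246 -0.2858  0.0177] max [ 0.4607 -0.2501  0.1012]
white shoulder 174 mean [ 0.4423 -0.2658  0.0813] min [ 0.4249 -0.2874  0.0624] max [ 0.4599 -0.2506  0.0896]
black 275 mean [ 0.4114 -0.1774  0.0754] min [ 0.3907 -0.2003  0.0176] max [ 0.4294 -0.1614  0.0998]
black shoulder 194 mean [ 0.4106 -0.1796  0.0822] min [ 0.3905 -0.2008  0.0654] max [ 0.4291 -0.1619  0.0895]
tin 506 mean [ 0.6771 -0.3361  0.0627] min [ 0.6532 -0.3667  0.0141] max [ 0.7048 -0.3138  0.0775]
tin shoulder 363 mean [ 0.6796 -0.3411  0.0729] min [ 0.6553 -0.3677  0.0618] max [ 0.7053 -0.3168  0.0775]
cupboard rect ((0.7163687348365784, 0.05971279740333557), (0.25952741503715515, 0.15013298392295837), 83.30268859863281) [[0.6266999840736389, -0.06040000170469284], [0.7757999897003174, -0.0778999999165535], [0.8061000108718872, 0.17980000376701355], [0.6568999886512756, 0.1973000019788742]]
door 198 ((0.531765878200531, 0.14154188334941864), (0.24358345568180084, 0.01640326902270317), 25.24911880493164) [[0.4180999994277954, 0.09700000286102295], [0.4250999987125397, 0.08219999819993973], [0.6453999876976013, 0.18610000610351562], [0.6384000182151794, 0.20090000331401825]]
handle 329 mean [0.4566 0.1525 0.172 ] min [0.4084 0.1104 0.1673] max [0.5039 0.1834 0.1763]
rack rim 240 mean [0.5594 0.1072 0.096 ] min [0.5156 0.0604 0.0867] max [0.603  0.1613 0.1015]
```

View pics/crop1.png

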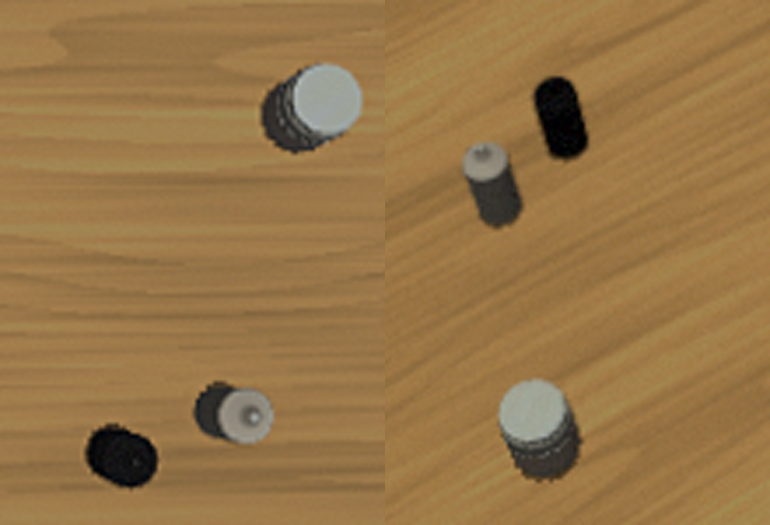

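The crop shows the white bottle with its nozzle at top (358,238) / scene (160,217). The black one at top (325,250) / scene (181,199) is the look-alike, and the wide disc at (380,150) is the tin. The white one is the bottle meant. Next I'll refine its position and work out the geometry.

```bash
cat >> h.py <<'E'
CY=-6.7; HG=np.array([.6566,.1936])
def door(th,x,y):
    a=np.radians(CY-th); c,s=np.cos(a),np.sin(a); return HG+np.array([c*x-s*y,s*x+c*y])
def to(x,y,z,yaw,o=None):
    o=o or env.get_obs(); r=R.from_euler('xyz',o['tool_rot'],degrees=True); 
    d=r.inv().apply(np.array([x,y,z])-o['tool_pos'])*100
    tw=-((yaw-o['tool_rot'][2]+180)%360-180)
    print('t',round(float(o['time_s']),2),'pos',np.round(o['tool_pos'],4),'rot',np.round(o['tool_rot'],1),'F',np.round(o['force'],1),'grip',round(float(o['grip_width'])*1000,1),round(float(o['grasp_force']),1),'| dp',np.round(d,2),'twist',round(float(tw),1))
E
python3 - <<'E'
from h import *
T=dict(np.load('top0.npz')); S=dict(np.load('scene0.npz'))
for c,(a0,a1,b0,b1) in((T,(340,375,222,255)),(S,(145,175,200,232))):
    g=cv2.cvtColor(c['pixels'],cv2.COLOR_BGR2HSV)[b0:b1,a0:a1]
    m=((g[...,1]<60)&(g[...,2]>115)).astype(np.uint8)
    k,_=cv2.findContours(m,cv2.RETR_EXTERNAL,cv2.CHAIN_APPROX_NONE); k=max(k,key=cv2.contourArea)+np.array([a0,b0])
    q=np.array([plane(c,*p[0],.08)[:2] for p in k]).astype(np.float32); print(cv2.minEnclosingCircle(q),len(q),q.min(0),q.max(0))
print('rack',door(58.05,.045,-.125),'handle',door(58.05,-.061,-.198))
to(.4425,-.267,.15,115.2)
E
```

```text
((0.4419190585613251, -0.27012899518013), 0.02001052163541317) 42 [ 0.42217046 -0.28870732] [ 0.4610799  -0.25150496]
((0.4435986280441284, -0.2714320719242096), 0.019837046042084694) 31 [ 0.42442694 -0.29034594] [ 0.46264607 -0.2524996 ]
rack [0.5627387  0.09957843] handle [0.45149719 0.16431115]
t 0.1 pos [ 0.1912 -0.6208  0.2216] rot [-179.9    0.    17.1] F [-0.4 -0.5 -0.5] grip 87.4 0.0 | dp [ 34.44 -26.4    7.2 ] twist -98.1
```

Both views agree on the bottle at (0.4427, -0.2708), radius about 20 mm.

```bash
python3 -m jog '[{"dp":[34.3,-26.1,7.2],"twist":-98.1,"fingers":1},{"dp":[34.3,-26.1,7.2],"twist":-98.1,"fingers":1},{"dp":[34.3,-26.1,7.2],"twist":-98.1,"fingers":1},{"dp":[34.3,-26.1,7.2],"twist":-98.1,"fingers":1},{"dp":[34.3,-26.1,7.2],"twist":-98.1,"fingers":1},{"dp":[34.3,-26.1,7.2],"twist":-98.1,"fingers":1},{"dp":[34.3,-26.1,7.2],"twist":-98.1,"fingers":1},{"dp":[34.3,-26.1,7.2],"twist":-98.1,"fingers":1}]' 10
python3 -c "
from h import *
to(.4427,-.2708,.15,115.2)"
```

```text
time_s: 1.1
tool_pos: [0.4449, -0.2646, 0.1497]
tool_rot: [180.0, -0.2, 104.0]
force: [-0.2, -0.4, 0.2]
grip_width: 0.0874
grasp_force: 0.0
t 1.1 pos [ 0.4449 -0.2646  0.1497] rot [180.   -0.2 104. ] F [-0.2 -0.4  0.2] grip 87.4 0.0 | dp [-0.55 -0.37 -0.03] twist -11.2
```

```bash
python3 -m jog '[{"dp":[0,0,0],"twist":0,"fingers":1},{"dp":[0,0,0],"twist":0,"fingers":1}]' >/dev/null
python3 -c "
from h import *
to(.4427,-.2708,.053,115.2)"
```

```text
t 1.35 pos [ 0.4416 -0.2718  0.1504] rot [-180.     0.   102.8] F [ 0.3  0.1 -0.3] grip 87.0 0.0 | dp [0.07 0.13 9.74] twist -12.4
```

```bash
python3 -m jog '[{"dp":[0.07,0.13,3],"twist":-6.2,"fingers":1},{"dp":[0.07,0.13,6],"twist":-12.4,"fingers":1},{"dp":[0.07,0.13,9.7],"twist":-12.4,"fingers":1},{"dp":[0.07,0.13,9.7],"twist":-12.4,"fingers":1},{"dp":[0.07,0.13,9.7],"twist":-12.4,"fingers":1},{"dp":[0.07,0.13,9.7],"twist":-12.4,"fingers":0.45},{"dp":[0.07,0.13,9.7],"twist":-12.4,"fingers":0.4},{"dp":[0.07,0.13,9.7],"twist":-12.4,"fingers":0.4}]' 12
python3 -m jog '[{"dp":[0,0,0],"fingers":0.4},{"dp":[0,0,0],"fingers":0.4}]'
python3 -c "
from h import *
to(.5627,.0996,.185,115.2)"
```

```text
time_s: 2.35
tool_pos: [0.4437, -0.2701, 0.0542]
tool_rot: [180.0, 0.1, 115.5]
force: [0.1, -0.5, -0.7]
grip_width: 0.0646
grasp_force: 0.0
t 2.35 pos [ 0.4437 -0.2701  0.0542] rot [1.800e+02 1.000e-01 1.155e+02] F [ 0.1 -0.5 -0.7] grip 64.6 0.0 | dp [ 28.25  26.64 -13.1 ] twist 0.3validation failed for argument at $[0]...
```

```bash
python3 -m jog '[{"dp":[0,0,0],"twist":0,"fingers":0.4},{"dp":[0,0,0],"twist":0,"fingers":0.4},{"dp":[0,0,0],"twist":0,"fingers":0.4},{"dp":[0,0,0],"twist":0,"fingers":0.4},{"dp":[0,0,0],"twist":0,"fingers":0.4},{"dp":[0,0,-2],"twist":0,"fingers":0.4},{"dp":[0,0,-5],"twist":0,"fingers":0.4},{"dp":[0,0,-9],"twist":0,"fingers":0.4}]'
python3 -c "
from h import *
to(.5627,.0996,.185,115.2)"
```

```text
time_s: 3.35
tool_pos: [0.4425, -0.2692, 0.1433]
tool_rot: [-179.9, -0.1, 115.5]
force: [-0.9, -0.4, -1.2]
grip_width: 0.0417
grasp_force: 11.9
t 3.35 pos [ 0.4425 -0.2692  0.1433] rot [-1.799e+02 -1.000e-01  1.155e+02] F [-0.9 -0.4 -1.2] grip 41.7 11.9 | dp [28.13 26.71 -4.13] twist 0.3
```

```bash
python3 -m jog '[{"dp":[0,0,-4.1],"twist":0.3,"fingers":0.4},{"dp":[4,4,-4.1],"twist":0.3,"fingers":0.4},{"dp":[8,8,-4.1],"twist":0.3,"fingers":0.4},{"dp":[12,12,-4.1],"twist":0.3,"fingers":0.4},{"dp":[16,16,-4.1],"twist":0.3,"fingers":0.4},{"dp":[20,20,-4.1],"twist":0.3,"fingers":0.4},{"dp":[24,24,-4.1],"twist":0.3,"fingers":0.4},{"dp":[27,26,-4.1],"twist":0.3,"fingers":0.4}]'
python3 -m jog '[{"dp":[0.5,0.35,0],"twist":0,"fingers":0.4},{"dp":[1.1,0.7,0],"twist":0,"fingers":0.4},{"dp":[1.1,0.7,0],"twist":0,"fingers":0.4},{"dp":[1.1,0.7,0],"twist":0,"fingers":0.4}]' >/dev/null
python3 - <<'E'
from h import *
to(.5627,.0996,.13,115.2)
a=[cam('top'),cam('scene')]
cv2.imwrite('pics/v2.png',np.hstack([cv2.resize(a[0]['pixels'][130:270,150:290],None,fx=2.8,fy=2.8),cv2.resize(a[1]['pixels'][110:250,220:360],None,fx=2.8,fy=2.8)]))
T=a[0]; P=cloud(T); u,v=np.meshgrid(np.arange(512),np.arange(384))
m=(abs(P[...,2]-.184)<.004)&(u>165)&(u<235)&(v>158)&(v<255)
c,_=cv2.findContours(m.astype(np.uint8),cv2.RETR_EXTERNAL,cv2.CHAIN_APPROX_NONE); 
for k in c:
  if len(k)>15:
    pl=np.array([plane(T,*p[0],.184)[:2] for p in k]).astype(np.float32); r=cv2.minAreaRect(pl); print('door',len(k),r)
E
```

```text
time_s: 4.35
tool_pos: [0.5623, 0.0891, 0.1843]
tool_rot: [180.0, -0.1, 115.3]
force: [0.7, 0.4, -1.3]
grip_width: 0.0418
grasp_force: 12.0
t 4.85 pos [0.5638 0.0971 0.1844] rot [-180.    0.  115.] F [-0.4 -0.1 -0.9] grip 41.5 12.0 | dp [0.28 0.01 5.44] twist -0.2
```

View pics/v2.png

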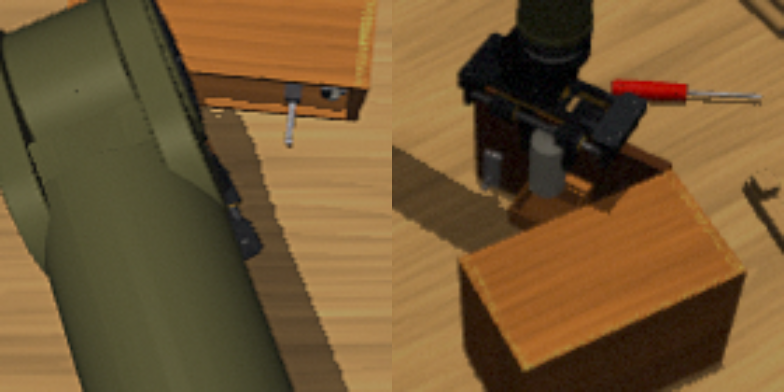

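The picture shows the bottle held above the rack (crop 545,165), with the gripper body clear over the door. I'll lower it.

```bash
python3 -m jog '[{"dp":[0.28,0,0],"twist":0,"fingers":0.4},{"dp":[0.28,0,1.5],"twist":0,"fingers":0.4},{"dp":[0.28,0,3],"twist":0,"fingers":0.4},{"dp":[0.28,0,4],"twist":0,"fingers":0.4},{"dp":[0.28,0,5],"twist":0,"fingers":0.4},{"dp":[0.28,0,5.5],"twist":0,"fingers":0.4},{"dp":[0.28,0,5.85],"twist":0,"fingers":0.4},{"dp":[0.28,0,5.85],"twist":0,"fingers":0.4}]'
python3 -c "
from h import *
to(.5627,.0996,.1245,115.2)"
```

```text
time_s: 5.95
tool_pos: [0.5626, 0.1012, 0.126]
tool_rot: [-180.0, 0.0, 115.2]
force: [0.7, 0.3, -1.4]
grip_width: 0.0417
grasp_force: 12.0
t 5.95 pos [0.5626 0.1012 0.126 ] rot [-180.     0.   115.2] F [ 0.7  0.3 -1.4] grip 41.7 12.0 | dp [-0.15 -0.06  0.15] twist -0.0
```

```bash
python3 -m jog '[{"dp":[-0.1,-0.05,0.15],"twist":0,"fingers":0.4},{"dp":[-0.1,-0.05,0.15],"twist":0,"fingers":0.4},{"dp":[-0.1,-0.05,0.15],"twist":0,"fingers":0.7},{"dp":[-0.1,-0.05,0.15],"twist":0,"fingers":0.7},{"dp":[-0.1,-0.05,0.15],"twist":0,"fingers":0.7},{"dp":[-0.1,-0.05,0.15],"twist":0,"fingers":0.7},{"dp":[-0.1,-0.05,-1],"twist":0,"fingers":0.7},{"dp":[-0.1,-0.05,-3],"twist":0,"fingers":0.7}]'
python3 -m jog '[{"dp":[0,0,-4],"twist":0,"fingers":0.7},{"dp":[0,0,-8],"twist":0,"fingers":0.7},{"dp":[-2,0,-9],"twist":10,"fingers":0.7},{"dp":[-4,0,-9],"twist":20,"fingers":0.5},{"dp":[-6,0,-9],"twist":30,"fingers":0.5},{"dp":[-8,0,-9],"twist":40,"fingers":0.5},{"dp":[-10,0,-9],"twist":50,"fingers":0.5},{"dp":[-10,0,-9],"twist":60,"fingers":0.5}]'
python3 - <<'E'
from h import *
h=door(58.05,-.061,-.198)
to(*h,.25,25.2)
S=cam('scene');cv2.imwrite('pics/v3.png',cv2.resize(S['pixels'][110:250,220:360],None,fx=4,fy=4))
E
```

```text
time_s: 6.95
tool_pos: [0.5622, 0.1, 0.1568]
tool_rot: [-180.0, -0.0, 115.2]
force: [0.4, 0.3, -0.7]
grip_width: 0.061
grasp_force: 0.0
time_s: 7.95
tool_pos: [0.6059, 0.0073, 0.2475]
tool_rot: [179.9, -0.0, 54.7]
force: [0.5, 0.5, 0.2]
grip_width: 0.0435
grasp_force: 0.0
t 7.95 pos [0.6059 0.0073 0.2475] rot [179.9  -0.   54.7] F [0.5 0.5 0.2] grip 43.5 0.0 | dp [  3.88 -21.68  -0.28] twist 29.5
```

View pics/v3.png

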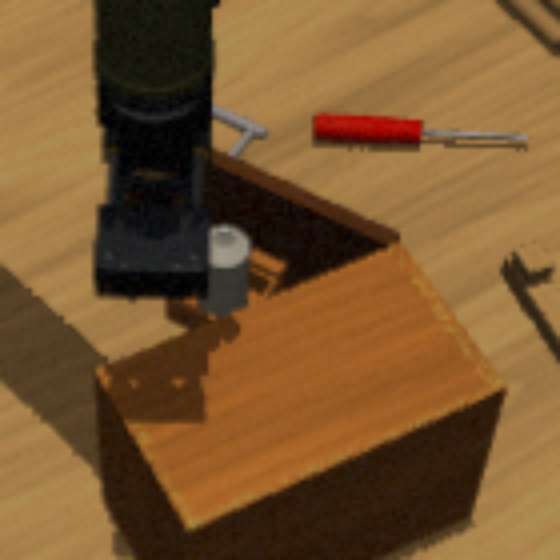

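The bottle stands upright in the rack (crop 228,270). Next I'll go to the handle.

```bash
python3 -m jog '[{"dp":[0.8,-4.3,-0.3],"twist":6,"fingers":0.4},{"dp":[1.6,-8.6,-0.3],"twist":12,"fingers":0.4},{"dp":[2.4,-13,-0.3],"twist":18,"fingers":0.4},{"dp":[3,-17,-0.3],"twist":24,"fingers":0.4},{"dp":[3.6,-20,-0.3],"twist":29.5,"fingers":0.4},{"dp":[3.88,-21.6,-0.3],"twist":29.5,"fingers":0.4},{"dp":[3.88,-21.6,-0.3],"twist":29.5,"fingers":0.4},{"dp":[3.88,-21.6,-0.3],"twist":29.5,"fingers":0.4}]'
python3 - <<'E'
from h import *
h=door(58.05,-.061,-.198)
to(*h,.152,25.2)
P=cam('wrist');cv2.imwrite('pics/w4.png',P['pixels'])
C=cloud(P); z=C[...,2]
m=(abs(z-.171)<.006)&(np.hypot(C[...,0]-h[0],C[...,1]-h[1])<.06)
q=C[m][:,:2]; print(m.sum(),'bar in door axes', [((p-HG)@np.c_[[np.cos(np.radians(CY-58.05)),np.sin(np.radians(CY-58.05))],[-np.sin(np.radians(CY-58.05)),np.cos(np.radians(CY-58.05))]]).round(4) for p in [np.median(q,0),q.min(0),q.max(0)]] if len(q) else '')
E
```

```text
time_s: 9.0
tool_pos: [0.4508, 0.1636, 0.2492]
tool_rot: [180.0, -0.0, 25.6]
force: [0.9, 0.8, 0.0]
grip_width: 0.0347
grasp_force: 0.0
t 9.0 pos [0.4508 0.1636 0.2492] rot [180.   -0.   25.6] F [0.9 0.8 0. ] grip 34.7 0.0 | dp [ 0.09 -0.04  9.72] twist 0.4
1887 bar in door axes [array([-0.0495, -0.1878]), array([-0.0278, -0.2615]), array([-0.058 , -0.1373])]
```

View pics/w4.png

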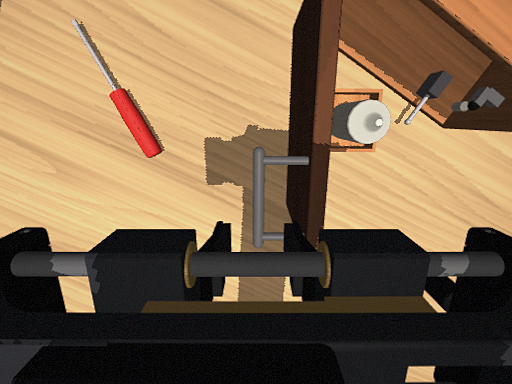

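The wrist view shows the bar from (258,155) to (258,240), with the finger gap around column 254 and the bottle in its rack at (365,120). I'll check the bar with rays at z=0.168.

Run:
```python
from h import *
P=cam('wrist')
a=plane(P,258.5,152,.168);b=plane(P,258.5,241,.168); print(a,b,(a+b)/2,np.linalg.norm(a-b), np.degrees(np.arctan2(*(a-b)[[1,0]])))
```

```text
[0.49363644 0.18175914 0.168     ] [0.41373948 0.14320468 0.168     ] [0.45368796 0.16248191 0.168     ] 0.0887128483581894 25.759739345539376
```

```bash
cat >> h.py <<'E'
def arc(t0,ths,off=0):
    a=np.radians(83.3-t0); X=np.array([np.cos(a),np.sin(a)]); Y=np.array([np.sin(a),-np.cos(a)])
    for t in ths:
        d=(door(t,-.061+off,-.198)-door(t0,-.061+off,-.198))*100; print(t,'[%.2f,%.2f,0] tw %.1f'%(d@X,d@Y,t-t0))
E
python3 -m jog '[{"dp":[0.09,0,3],"twist":0.2,"fingers":0.4},{"dp":[0.09,0,6],"twist":0.2,"fingers":0.4},{"dp":[0.09,0,8],"twist":0.2,"fingers":0.4},{"dp":[0.09,0,9.7],"twist":0.2,"fingers":0.4},{"dp":[0.09,0,9.7],"twist":0.2,"fingers":0.4},{"dp":[0.09,0,9.7],"twist":0.2,"fingers":0.25},{"dp":[0.09,0,9.7],"twist":0.2,"fingers":0.25},{"dp":[0.09,0,9.7],"twist":0.2,"fingers":0.25}]'
python3 - <<'E'
from h import *
to(*door(58.05,-.061,-.198),.152,25.2)
arc(58,range(55,33,-3)); arc(34,[31,28,25,22,19,17,15.5,14])
E
```

```text
time_s: 10.1
tool_pos: [0.4511, 0.1653, 0.1526]
tool_rot: [180.0, -0.1, 25.5]
force: [0.2, 0.1, -0.3]
grip_width: 0.0224
grasp_force: 0.0
t 10.1 pos [0.4511 0.1653 0.1526] rot [ 1.80e+02 -1.00e-01  2.55e+01] F [ 0.2  0.1 -0.3] grip 22.4 0.0 | dp [-0.01  0.1   0.06] twist 0.3
55 [-0.29,1.04,0] tw -3.0
52 [-0.53,2.10,0] tw -6.0
49 [-0.71,3.17,0] tw -9.0
46 [-0.84,4.25,0] tw -12.0
43 [-0.90,5.33,0] tw -15.0
40 [-0.92,6.42,0] tw -18.0
37 [-0.87,7.50,0] tw -21.0
34 [-0.77,8.58,0] tw -24.0
31 [-0.29,1.04,0] tw -3.0
28 [-0.53,2.10,0] tw -6.0
25 [-0.71,3.17,0] tw -9.0
22 [-0.84,4.25,0] tw -12.0
19 [-0.90,5.33,0] tw -15.0
17 [-0.92,6.06,0] tw -17.0
15.5 [-0.91,6.60,0] tw -18.5
14 [-0.89,7.14,0] tw -20.0
```

```bash
python3 -m jog '[{"dp":[-0.15,0.4,0],"twist":-1.5,"fingers":0.25},{"dp":[-0.29,1.04,0],"twist":-3,"fingers":0.25},{"dp":[-0.53,2.1,0],"twist":-6,"fingers":0.25},{"dp":[-0.71,3.17,0],"twist":-9,"fingers":0.25},{"dp":[-0.84,4.25,0],"twist":-12,"fingers":0.25},{"dp":[-0.9,5.33,0],"twist":-15,"fingers":0.25},{"dp":[-0.92,6.42,0],"twist":-18,"fingers":0.25},{"dp":[-0.87,7.5,0],"twist":-21,"fingers":0.25}]'
python3 - <<'E'
from h import *
to(*door(37,-.061,-.198),.152,46.3)
arc(37,[34,31,28,25,22,19,17,15])
E
```

```text
time_s: 11.1
tool_pos: [0.475, 0.0931, 0.152]
tool_rot: [-180.0, 0.0, 46.6]
force: [-0.3, -0.6, -0.6]
grip_width: 0.022
grasp_force: 0.2
t 11.1 pos [0.475  0.0931 0.152 ] rot [-180.     0.    46.6] F [-0.3 -0.6 -0.6] grip 22.0 0.2 | dp [0.02 0.09 0.  ] twist 0.3
34 [-0.29,1.04,0] tw -3.0
31 [-0.53,2.10,0] tw -6.0
28 [-0.71,3.17,0] tw -9.0
25 [-0.84,4.25,0] tw -12.0
22 [-0.90,5.33,0] tw -15.0
19 [-0.92,6.42,0] tw -18.0
17 [-0.89,7.14,0] tw -20.0
15 [-0.84,7.86,0] tw -22.0
```

```bash
python3 -m jog '[{"dp":[-0.29,1.04,0],"twist":-3,"fingers":0.25},{"dp":[-0.53,2.1,0],"twist":-6,"fingers":0.25},{"dp":[-0.71,3.17,0],"twist":-9,"fingers":0.25},{"dp":[-0.84,4.25,0],"twist":-12,"fingers":0.25},{"dp":[-0.9,5.33,0],"twist":-15,"fingers":0.25},{"dp":[-0.92,6.2,0],"twist":-17.5,"fingers":0.25},{"dp":[-0.91,6.8,0],"twist":-19,"fingers":0.25},{"dp":[-0.89,7.14,0],"twist":-20,"fingers":0.25}]'
python3 -m jog '[{"dp":[0,0,0],"twist":0,"fingers":0.25},{"dp":[0,0,0],"twist":0,"fingers":0.25}]'
python3 - <<'E'
from h import *
to(*door(17,-.061,-.198),.152,66.3)
arc(17,[16,15,14,13,12,11,10,9,8,7,6,5,4,3])
S=cam('top');cv2.imwrite('pics/v5.png',S['pixels'][80:270,150:300].repeat(3,0).repeat(3,1))
E
```

```text
time_s: 12.1
tool_pos: [0.5208, 0.0377, 0.152]
tool_rot: [-180.0, 0.0, 66.5]
force: [0.4, 0.1, 0.4]
grip_width: 0.0216
grasp_force: 0.1
time_s: 12.35
tool_pos: [0.5206, 0.0384, 0.1521]
tool_rot: [180.0, 0.0, 66.5]
force: [0.3, -0.4, -0.6]
grip_width: 0.0216
grasp_force: 0.0
t 12.35 pos [0.5206 0.0384 0.1521] rot [180.    0.   66.5] F [ 0.3 -0.4 -0.6] grip 21.6 0.0 | dp [-0.12  0.11  0.01] twist 0.2
16 [-0.10,0.35,0] tw -1.0
15 [-0.20,0.69,0] tw -2.0
14 [-0.29,1.04,0] tw -3.0
13 [-0.38,1.40,0] tw -4.0
12 [-0.46,1.75,0] tw -5.0
11 [-0.53,2.10,0] tw -6.0
10 [-0.60,2.46,0] tw -7.0
9 [-0.66,2.81,0] tw -8.0
8 [-0.71,3.17,0] tw -9.0
7 [-0.76,3.53,0] tw -10.0
6 [-0.80,3.89,0] tw -11.0
5 [-0.84,4.25,0] tw -12.0
4 [-0.86,4.61,0] tw -13.0
3 [-0.89,4.97,0] tw -14.0
```

View pics/v5.png

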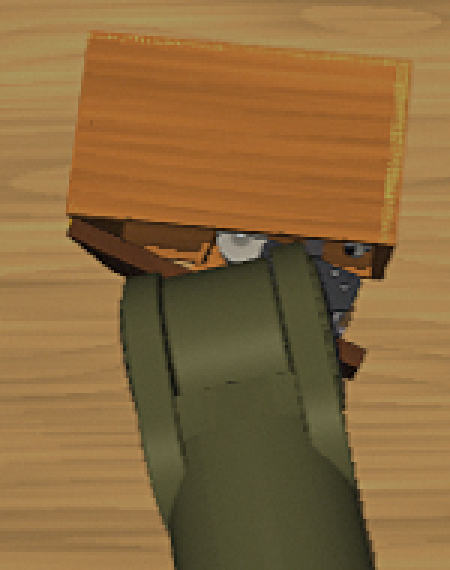

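The door follows, ajar at about 18°, with the bottle in the rack at (240,245). From here I'll go slowly, feeling the force.

```bash
cat >> h.py <<'E'
def st():
    o=env.get_obs(); r=R.from_euler('xyz',o['tool_rot'],degrees=True); f=r.inv().apply(o['force']); p=o['tool_pos'][:2]; y=r.apply([0,1,0])[:2]
    b=p-y*(o['grip_width']/2-.0055)-HG; th=np.degrees(np.arctan2(b[1],b[0])-np.arctan2(-.198,-.061)); th=-((th-CY+180)%360-180)
    print('t %.2f push %.1f side %.1f fz %.1f th_if_touch %.2f yaw %.1f r %.1f grip %.1f %.1f'%(o['time_s'],-f[1],f[0],f[2],th,o['tool_rot'][2],np.hypot(*b)*1000,o['grip_width']*1000,o['grasp_force']))
E
echo 'python3 -c "from h import *;st()"' > s; 
python3 -m jog '[{"dp":[-0.1,0.35,0],"twist":-1,"fingers":0.25},{"dp":[-0.2,0.69,0],"twist":-2,"fingers":0.25},{"dp":[-0.29,1.04,0],"twist":-3,"fingers":0.25},{"dp":[-0.38,1.4,0],"twist":-4,"fingers":0.25}]' >/dev/null; sh s
python3 -m jog '[{"dp":[-0.08,0.35,0],"twist":-1,"fingers":0.25},{"dp":[-0.15,0.7,0],"twist":-2,"fingers":0.25}]' >/dev/null; sh s
python3 -m jog '[{"dp":[-0.05,0.35,0],"twist":-1,"fingers":0.25}]' >/dev/null; sh s
python3 -c "
from h import *
arc(9.5,[9,8.5,8,7.5,7])"
```

```text
t 12.90 push 0.2 side -0.3 fz -0.4 th_if_touch 14.62 yaw 70.5 r 208.2 grip 21.8 0.1
t 13.15 push 0.1 side -0.3 fz 0.0 th_if_touch 12.68 yaw 72.5 r 207.7 grip 21.9 0.1
t 13.28 push 1.0 side 0.2 fz 0.2 th_if_touch 11.70 yaw 73.5 r 207.1 grip 21.8 0.1
9 [-0.05,0.17,0] tw -0.5
8.5 [-0.10,0.35,0] tw -1.0
8 [-0.15,0.52,0] tw -1.5
7.5 [-0.20,0.69,0] tw -2.0
7 [-0.25,0.87,0] tw -2.5
```

```bash
for i in 1 2 3 4 5; do python3 -m jog '[{"dp":[-0.05,0.17,0],"twist":-0.5,"fingers":0.25}]' >/dev/null; sh s; done
```

```text
t 13.40 push 0.9 side 0.4 fz -0.5 th_if_touch 11.19 yaw 74.0 r 206.9 grip 21.8 0.1
t 13.53 push 1.0 side 0.8 fz 0.3 th_if_touch 10.78 yaw 74.5 r 206.9 grip 22.0 0.1
t 13.65 push 0.6 side 0.4 fz -0.6 th_if_touch 10.24 yaw 75.0 r 206.9 grip 21.6 0.1
t 13.78 push -0.3 side 0.4 fz 0.4 th_if_touch 9.78 yaw 75.5 r 206.9 grip 21.9 0.1
t 13.90 push 1.4 side 0.3 fz -0.4 th_if_touch 9.40 yaw 76.0 r 206.9 grip 21.7 1.0
```

```bash
for i in 1 2 3 4; do python3 -m jog '[{"dp":[-0.03,0.1,0],"twist":-0.3,"fingers":0.25}]' >/dev/null; sh s; done
```

```text
t 14.03 push 1.5 side -0.6 fz -0.9 th_if_touch 9.07 yaw 76.3 r 206.8 grip 21.6 0.9
t 14.15 push 1.3 side -0.6 fz -0.7 th_if_touch 8.77 yaw 76.6 r 206.9 grip 21.8 1.0
t 14.28 push 2.2 side -0.1 fz -0.5 th_if_touch 8.43 yaw 76.9 r 206.8 grip 21.6 1.0
t 14.40 push 2.1 side 0.5 fz -0.3 th_if_touch 8.13 yaw 77.2 r 206.9 grip 21.8 1.0
```

```bash
for i in 1 2 3; do python3 -m jog '[{"dp":[-0.03,0.1,0],"twist":-0.3,"fingers":0.25}]' >/dev/null; sh s; done
```

```text
t 14.53 push 1.9 side 0.4 fz 0.2 th_if_touch 7.87 yaw 77.5 r 206.9 grip 22.1 1.0
t 14.65 push 2.1 side -0.8 fz -0.1 th_if_touch 7.51 yaw 77.8 r 206.8 grip 21.6 1.0
t 14.78 push 2.4 side -0.5 fz -0.5 th_if_touch 7.22 yaw 78.1 r 206.8 grip 21.7 1.0
```

```bash
for i in 1 2 3 4 5; do python3 -m jog '[{"dp":[-0.03,0.1,0],"twist":-0.3,"fingers":0.25}]' >/dev/null; sh s; done
```

```text
t 14.90 push 2.0 side 0.6 fz -0.4 th_if_touch 6.92 yaw 78.4 r 206.9 grip 21.7 1.1
t 15.03 push 2.3 side -0.7 fz -0.4 th_if_touch 6.60 yaw 78.7 r 206.8 grip 21.4 1.1
t 15.15 push 3.6 side -0.1 fz -0.9 th_if_touch 6.33 yaw 79.0 r 206.8 grip 21.6 1.1
t 15.28 push 2.7 side -0.6 fz -0.1 th_if_touch 6.05 yaw 79.3 r 206.9 grip 21.7 1.2
t 15.40 push 3.7 side -0.6 fz -0.8 th_if_touch 5.74 yaw 79.6 r 206.8 grip 21.5 1.4
```

```bash
for i in 1 2 3; do python3 -m jog '[{"dp":[-0.03,0.1,0],"twist":-0.3,"fingers":0.25}]' >/dev/null; sh s; done
```

```text
t 15.53 push 4.4 side -1.1 fz -2.0 th_if_touch 5.65 yaw 79.9 r 206.8 grip 21.8 2.5
t 15.65 push 7.5 side -0.9 fz -4.2 th_if_touch 5.52 yaw 80.2 r 206.8 grip 21.5 3.6
t 15.78 push 9.2 side 0.4 fz -4.7 th_if_touch 5.50 yaw 80.5 r 206.8 grip 21.8 4.6
```

```bash
for i in 1 2; do python3 -m jog '[{"dp":[-0.03,0.1,0],"twist":-0.3,"fingers":0.25}]' >/dev/null; sh s; done
```

```text
t 15.90 push 11.5 side 0.2 fz -6.1 th_if_touch 5.44 yaw 80.8 r 206.8 grip 21.9 5.6
t 16.02 push 12.4 side 1.0 fz -5.6 th_if_touch 5.28 yaw 81.1 r 206.8 grip 21.7 6.1
```

```bash
for i in 1; do python3 -m jog '[{"dp":[-0.03,0.1,0],"twist":-0.3,"fingers":0.25}]' >/dev/null; sh s; done
```

```text
t 16.15 push 13.2 side 0.0 fz -7.3 th_if_touch 5.07 yaw 81.4 r 206.8 grip 21.7 6.2
```

```bash
for i in 1; do python3 -m jog '[{"dp":[-0.03,0.1,0],"twist":-0.3,"fingers":0.25}]' >/dev/null; sh s; done
```

```text
t 16.27 push 11.5 side 1.0 fz -7.0 th_if_touch 4.81 yaw 81.8 r 206.8 grip 22.2 5.9
```

```bash
python3 -m jog '[{"dp":[-0.02,0.07,0],"twist":-0.2,"fingers":0.25}]' >/dev/null; sh s
```

```text
t 16.40 push 9.5 side -0.1 fz -5.0 th_if_touch 4.37 yaw 81.9 r 206.8 grip 21.7 4.7
```

```bash
python3 -m jog '[{"dp":[-0.02,0.07,0],"twist":-0.2,"fingers":0.25}]' >/dev/null; sh s
```

```text
t 16.52 push 5.7 side -1.3 fz -2.9 th_if_touch 3.83 yaw 82.1 r 206.8 grip 21.8 2.8
```

```bash
python3 -m jog '[{"dp":[-0.02,0.07,0],"twist":-0.2,"fingers":0.25}]' >/dev/null; sh s
```

```text
t 16.65 push -0.5 side 0.1 fz 0.3 th_if_touch 3.06 yaw 82.3 r 206.5 grip 21.7 0.0
```

```bash
python3 -m jog '[{"dp":[0,0,0],"twist":0,"fingers":0.25}]' >/dev/null; sh s
python3 - <<'E'
from h import *
P=cam('wrist');cv2.imwrite('pics/w6.png',P['pixels'])
C=cloud(P);z=C[...,2]
a=np.radians(CY);X=np.array([np.cos(a),np.sin(a)]);Y=np.array([-np.sin(a),np.cos(a)])
L=(C[...,:2]-HG); lx=L@X; ly=L@Y
m=(abs(z-.184)<.003)&(lx<.0)&(lx>-.05)&(ly>-.25)&(ly<-.01)
print(m.sum())
for b in np.arange(-.24,0,.04):
    k=m&(ly>b)&(ly<b+.04)
    if k.sum()>20: print(round(b+.02,3),k.sum(),np.percentile(lx[k],[5,50,95]).round(4))
E
```

```text
t 16.77 push -0.2 side -0.2 fz -0.5 th_if_touch 2.84 yaw 82.3 r 205.9 grip 21.8 0.0
7838
-0.18 946 [-0.0451 -0.016  -0.008 ]
-0.14 2610 [-0.0208 -0.0139 -0.0065]
-0.1 3353 [-0.0188 -0.012  -0.0045]
-0.06 929 [-0.0177 -0.0108 -0.0034]
```

View pics/w6.png

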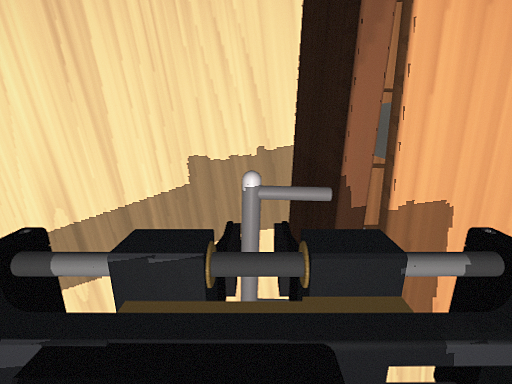

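The wrist view shows the bar (column 251) standing clear of the outer finger. The panel slope gives about 2.2°, and with zero contact force that means the catch has snapped. I'll let go now, lift off, and wait more than a second.

```bash
python3 -m jog '[{"dp":[0,-0.3,0],"twist":0,"fingers":0.25},{"dp":[0,-0.3,0],"twist":0,"fingers":0.4},{"dp":[0,-0.3,0],"twist":0,"fingers":0.4},{"dp":[0,-0.3,-2],"twist":0,"fingers":0.4},{"dp":[0,-0.3,-4],"twist":0,"fingers":0.4},{"dp":[0,-0.3,-5],"twist":0,"fingers":0.4},{"dp":[0,-0.3,-5],"twist":0,"fingers":0.4},{"dp":[0,-0.3,-5],"twist":0,"fingers":0.4}]' >/dev/null; sh s
python3 -m jog '[{"dp":[0,0,0],"twist":0,"fingers":0.4},{"dp":[0,0,0],"twist":0,"fingers":0.4},{"dp":[0,0,0],"twist":0,"fingers":0.4},{"dp":[0,0,0],"twist":0,"fingers":0.4},{"dp":[0,0,0],"twist":0,"fingers":0.4},{"dp":[0,0,0],"twist":0,"fingers":0.4},{"dp":[0,0,0],"twist":0,"fingers":0.4},{"dp":[0,0,0],"twist":0,"fingers":0.4}]' >/dev/null; sh s
python3 - <<'E'
from h import *
P=cam('wrist')
C=cloud(P);z=C[...,2]
a=np.radians(CY);X=np.array([np.cos(a),np.sin(a)]);Y=np.array([-np.sin(a),np.cos(a)])
L=(C[...,:2]-HG); lx=L@X; ly=L@Y
m=(abs(z-.184)<.003)&(lx<.0)&(lx>-.05)&(ly>-.25)&(ly<-.01)
for b in np.arange(-.24,0,.04):
    k=m&(ly>b)&(ly<b+.04)
    if k.sum()>20: print(round(b+.02,3),k.sum(),np.percentile(lx[k],[5,50,95]).round(4))
to(*door(2.2,-.061,-.198),.152,81.1)
E
```

```text
t 17.82 push 0.1 side -0.2 fz 0.4 th_if_touch 5.61 yaw 82.3 r 210.0 grip 34.3 0.0
t 18.82 push -1.2 side -0.5 fz 0.0 th_if_touch 5.59 yaw 82.3 r 209.8 grip 34.9 0.0
-0.22 32 [-0.0247 -0.0241 -0.0236]
-0.18 1131 [-0.0227 -0.0157 -0.0083]
-0.14 1408 [-0.0208 -0.0137 -0.0064]
-0.1 1721 [-0.0189 -0.0119 -0.0045]
-0.06 1392 [-0.0172 -0.0103 -0.003 ]
t 18.88 pos [0.5654 0.0092 0.202 ] rot [180.    0.   82.3] F [ 0.2 -0.4 -0.6] grip 34.8 0.0 | dp [-0.17  0.06  5.  ] twist 1.2
```

It's held shut at about 2.5° by itself for over a second. Now I'll re-hook the handle and pull.

```bash
python3 -m jog '[{"dp":[-0.1,0.1,2],"twist":0.5,"fingers":0.4},{"dp":[-0.1,0.1,4],"twist":1,"fingers":0.4},{"dp":[-0.1,0.1,5],"twist":1,"fingers":0.4},{"dp":[-0.1,0.1,5],"twist":1,"fingers":0.25},{"dp":[-0.1,0.1,5],"twist":1,"fingers":0.25},{"dp":[-0.1,0.1,5],"twist":1,"fingers":0.25}]' >/dev/null; sh s
for i in 1 2 3; do python3 -m jog '[{"dp":[0.03,-0.15,0],"twist":0,"fingers":0.25}]' >/dev/null; sh s; done
python3 - <<'E'
from h import *
for t in (65,70,75,80): print(t,door(t,-.061,-.198),np.hypot(*door(t,-.061,-.198)))
E
```

```text
t 19.62 push 0.1 side 0.2 fz 0.3 th_if_touch 3.56 yaw 81.3 r 207.8 grip 22.6 0.0
t 19.75 push 0.1 side -0.2 fz -0.2 th_if_touch 3.92 yaw 81.3 r 208.1 grip 21.8 0.0
t 19.88 push -1.0 side -0.1 fz -0.1 th_if_touch 4.42 yaw 81.3 r 208.4 grip 21.9 0.0
t 20.00 push 0.3 side 1.0 fz 0.5 th_if_touch 4.87 yaw 81.3 r 208.7 grip 21.8 0.0
65 [0.44946022 0.18934445] 0.4877148812084309
70 [0.44987755 0.20741406] 0.49538914293554615
75 [0.45186817 0.22537855] 0.50495576805561
80 [0.45541691 0.24310117] 0.5162390402797369
```

```bash
for i in 1 2 3 4 5 6 7 8; do python3 -m jog '[{"dp":[0.03,-0.12,0],"twist":0.3,"fingers":0.25}]' >/dev/null; sh s; done
```

```text
t 20.12 push 0.5 side 0.8 fz -0.1 th_if_touch 5.17 yaw 80.9 r 208.7 grip 21.6 0.0
t 20.25 push -3.1 side -0.7 fz 1.1 th_if_touch 5.40 yaw 80.6 r 208.8 grip 21.5 1.1
t 20.38 push -5.3 side -0.1 fz 3.0 th_if_touch 5.48 yaw 80.3 r 208.7 grip 21.4 2.7
t 20.50 push -6.4 side 1.0 fz 4.4 th_if_touch 5.76 yaw 80.0 r 208.7 grip 22.0 3.1
t 20.62 push -4.0 side 0.8 fz 3.1 th_if_touch 6.19 yaw 79.7 r 208.7 grip 21.6 1.8
t 20.75 push -0.4 side -0.1 fz 0.4 th_if_touch 6.99 yaw 79.4 r 209.3 grip 21.7 0.0
t 20.88 push 1.3 side 0.2 fz -1.0 th_if_touch 7.55 yaw 79.2 r 209.4 grip 21.6 0.4
t 21.00 push 1.0 side 0.5 fz -0.4 th_if_touch 7.74 yaw 78.9 r 209.5 grip 21.6 0.4
```

Run:
```python
from h import *
to(*door(6,-.061,-.198),.152,77.3)
arc(6,[7,9,11.5,14,17,20,23,26]); arc(26,[29,32,35,38,41,44,47,50])
```

```text
t 21.0 pos [0.5522 0.0141 0.1519] rot [-179.9    0.    78.9] F [-0.9  0.7  0.4] grip 21.6 0.4 | dp [ 0.    0.14 -0.01] twist 1.6
7 [0.11,-0.34,0] tw 1.0
9 [0.35,-1.03,0] tw 3.0
11.5 [0.68,-1.87,0] tw 5.5
14 [1.04,-2.70,0] tw 8.0
17 [1.53,-3.67,0] tw 11.0
20 [2.06,-4.61,0] tw 14.0
23 [2.65,-5.52,0] tw 17.0
26 [3.28,-6.40,0] tw 20.0
29 [0.35,-1.03,0] tw 3.0
32 [0.75,-2.04,0] tw 6.0
35 [1.20,-3.02,0] tw 9.0
38 [1.70,-3.98,0] tw 12.0
41 [2.25,-4.92,0] tw 15.0
44 [2.85,-5.82,0] tw 18.0
47 [3.50,-6.69,0] tw 21.0
50 [4.19,-7.53,0] tw 24.0
```

```bash
python3 -m jog '[{"dp":[0.11,-0.34,0],"twist":2,"fingers":0.25},{"dp":[0.35,-1.03,0],"twist":4,"fingers":0.25},{"dp":[0.68,-1.87,0],"twist":6.5,"fingers":0.25},{"dp":[1.04,-2.7,0],"twist":9,"fingers":0.25},{"dp":[1.53,-3.67,0],"twist":12,"fingers":0.25},{"dp":[2.06,-4.61,0],"twist":15,"fingers":0.25},{"dp":[2.65,-5.52,0],"twist":18,"fingers":0.25},{"dp":[3.28,-6.4,0],"twist":21.5,"fingers":0.25}]' >/dev/null; sh s
python3 - <<'E'
from h import *
to(*door(26,-.061,-.198),.152,57.3)
E
```

```text
t 22.00 push -1.4 side 0.3 fz -0.6 th_if_touch 27.47 yaw 57.2 r 211.3 grip 22.0 0.2
t 22.0 pos [0.4963 0.0585 0.1523] rot [179.9  -0.   57.2] F [ 1.3 -0.5  0.6] grip 22.0 0.2 | dp [0.23 0.09 0.03] twist -0.1
```

```bash
python3 -m jog '[{"dp":[0.45,-1.03,0],"twist":3,"fingers":0.25},{"dp":[0.9,-2.04,0],"twist":6,"fingers":0.25},{"dp":[1.4,-3.02,0],"twist":9,"fingers":0.25},{"dp":[1.9,-3.98,0],"twist":12,"fingers":0.25},{"dp":[2.45,-4.92,0],"twist":15,"fingers":0.25},{"dp":[3.05,-5.82,0],"twist":18,"fingers":0.25},{"dp":[3.7,-6.69,0],"twist":21,"fingers":0.25},{"dp":[4.4,-7.53,0],"twist":24,"fingers":0.25}]' >/dev/null; sh s
python3 - <<'E'
from h import *
to(*door(50,-.061,-.198),.152,33.3)
arc(50,[53,56,59,62,65,68,71,74])
E
```

```text
t 23.00 push -0.8 side 0.1 fz 0.7 th_if_touch 51.54 yaw 33.2 r 209.7 grip 21.8 0.3
t 23.0 pos [0.4566 0.1361 0.1522] rot [179.9  -0.   33.2] F [ 0.5 -0.7 -0.7] grip 21.8 0.3 | dp [0.07 0.07 0.02] twist -0.1
53 [0.35,-1.03,0] tw 3.0
56 [0.75,-2.04,0] tw 6.0
59 [1.20,-3.02,0] tw 9.0
62 [1.70,-3.98,0] tw 12.0
65 [2.25,-4.92,0] tw 15.0
68 [2.85,-5.82,0] tw 18.0
71 [3.50,-6.69,0] tw 21.0
74 [4.19,-7.53,0] tw 24.0
```

```bash
python3 -m jog '[{"dp":[0.35,-1.03,0],"twist":3,"fingers":0.25},{"dp":[0.77,-2.04,0],"twist":6,"fingers":0.25},{"dp":[1.25,-3.02,0],"twist":9,"fingers":0.25},{"dp":[1.75,-3.98,0],"twist":12,"fingers":0.25},{"dp":[2.3,-4.92,0],"twist":15,"fingers":0.25},{"dp":[2.9,-5.82,0],"twist":18,"fingers":0.25},{"dp":[3.3,-6.4,0],"twist":20,"fingers":0.25},{"dp":[3.55,-6.69,0],"twist":21,"fingers":0.25}]' >/dev/null; sh s
python3 -m jog '[{"dp":[0,0,0],"twist":0,"fingers":0.25},{"dp":[0,0.4,0],"twist":0,"fingers":0.25},{"dp":[0,0.4,0],"twist":0,"fingers":0.38},{"dp":[0,0.4,0],"twist":0,"fingers":0.38},{"dp":[0,0.4,-1.5],"twist":0,"fingers":0.38},{"dp":[0,0.4,-4],"twist":0,"fingers":0.38},{"dp":[0,0.4,-8],"twist":0,"fingers":0.38},{"dp":[0,0.4,-12],"twist":0,"fingers":0.38}]' >/dev/null; sh s
python3 -m jog '[{"dp":[0,-4,-2],"twist":0,"fingers":0.38},{"dp":[0,-8,-2],"twist":0,"fingers":0.38},{"dp":[0,-12,-2],"twist":0,"fingers":0.38},{"dp":[0,-16,-2],"twist":0,"fingers":0.38},{"dp":[0,-18,-2],"twist":0,"fingers":0.38},{"dp":[0,-18,-2],"twist":0,"fingers":0.38},{"dp":[0,-18,-2],"twist":0,"fingers":0.38},{"dp":[0,-18,-2],"twist":0,"fingers":0.38}]' >/dev/null; sh s
python3 - <<'E'
from h import *
T=cam('top');S=cam('scene')
cv2.imwrite('pics/v7.png',np.hstack([cv2.resize(T['pixels'][70:290,80:400],(480,330)),cv2.resize(S['pixels'][100:320,130:350],(330,330))])[:,:800])
P=cloud(T);u,v=np.meshgrid(np.arange(512),np.arange(384))
m=(abs(P[...,2]-.184)<.004)&(u>140)&(u<235)&(v>160)&(v<265)
c,_=cv2.findContours(m.astype(np.uint8),cv2.RETR_EXTERNAL,cv2.CHAIN_APPROX_NONE)
for k in c:
  if len(k)>15:
    pl=np.array([plane(T,*p[0],.184)[:2] for p in k]).astype(np.float32); r=cv2.minAreaRect(pl); print(r)
E
```

```text
t 24.00 push 0.9 side 0.2 fz -0.3 th_if_touch 72.56 yaw 12.3 r 209.7 grip 21.8 0.0
t 25.00 push -0.6 side -0.5 fz -0.5 th_if_touch 72.94 yaw 12.4 r 210.1 grip 32.9 0.0
t 26.00 push -0.4 side 0.2 fz -0.5 th_if_touch 105.13 yaw 12.2 r 316.6 grip 33.0 0.0
((0.5203797221183777, 0.16810457408428192), (0.23670358955860138, 0.01730160601437092), 12.912586212158203)
```

View pics/v7.png

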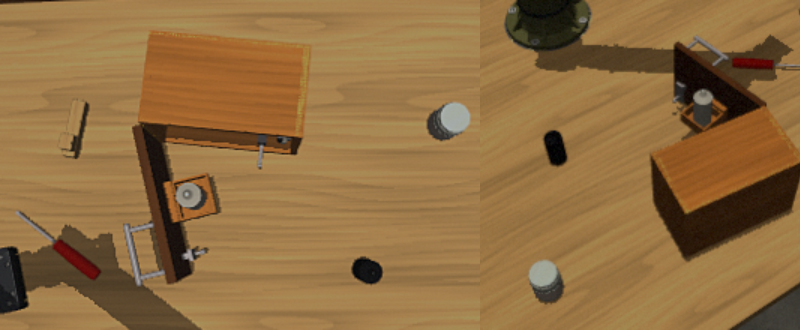

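The final view shows the bottle upright in the rack at (190,195), with the tin, black bottle, clamp and screwdriver untouched. The door line is at 12.9° in world, which puts the door about 70° open. The gripper is clear of everything.

```bash
python3 -c "
from cell import env
print(env.sign_off())"
```

```text
the job is handed in; nothing more can be done
None
```

The job is handed in at about 26 s: the bottle went into the rack, the door was pushed until the catch snapped and stayed shut by itself for over a second, and it was then pulled open through the catch to about 70° with the bottle still upright and nothing else on the bench touched.

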